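# Pull the bottom contact plate from a pile and hold it up to the inspection camera

### The job

The oldest dish, at the bottom of the pile of three, is due for reading: move the two dishes above it onto the pile of two, each seated squarely inside the rim of the lid below it, so that all four stand nested in one straight pile. Then pick up the bottom dish and hold it in the air over the upward-looking inspection camera with its underside 60 mm from the lens, centred on the lens axis and square to it, and finish while still holding it there. Touch neither the camera nor its stand, and leave the beaker, marker and vial where they are.

Things in the scene. Friction and masses are not known exactly. Their poses are not given: they have to be found in the camera images.
- dish_1: The dish to read: bottom one of the pile of three. All five dishes are alike: closed round culture dishes of clear plastic with pale tan agar inside, one rigid piece each, 60 mm across, 20.5 mm high over the stacking rim, about 40 g. Origin: centre of the underside; z up out of the lid; round, so yaw means nothing. Grip it by the lid's upright skirt, 60 mm across, z = 6 to 17 mm.
- dish_2: The middle dish of the pile of three, its origin 18 mm above that of dish_1. Origin: centre of its underside, z up. Below the lid skirt every dish has a base 55 mm across (z = 3 to 6 mm) and under it a foot 50 mm across with a chamfered edge (z = 0 to 3 mm).
- dish_3: The top dish of the pile of three, its origin 36 mm above that of dish_1. Origin: centre of its underside, z up. Every lid has a flat top at z = 18 mm with a raised stacking rim on it: 53 mm inside, 57 mm outside, up to z = 20.5 mm.
- dish_4: The bottom dish of the pile of two, on the bench. Which of the two piles is on the left varies. Origin: centre of its underside, z up. Nesting: a foot drops inside the rim of the lid below with 1.5 mm to spare all round and stands on the flat top, so nested dishes are 18 mm apart in height; a foot caught on the rim leaves its dish 2.5 mm too high or tilted.
- dish_5: The top dish of the pile of two, its origin 18 mm above that of dish_4. Origin: centre of its underside, z up. The two dishes to be moved belong on top of it, in either order.
- dish_1_base (a point): Centre of the underside of dish_1, axes as dish_1: the point that belongs at camera_focus.
- camera_stand: Inspection camera: black base plate 100 x 92 x 10 mm fixed to the bench, two aluminium cheeks holding a black barrel (39 mm across, light ring 49 mm across round the lens) that looks up and leans 0.25 to 0.6 rad (varies, locked) from vertical towards the stand's -x side, roughly to the robot. About 140 mm high. Origin: on the bench under the tilt pivot; z up. Not to be touched.
- camera_lens (a point): Centre of the camera's lens, at the top end of the barrel, 55 mm from the tilt pivot, which is 82 mm above the bench. Its z axis is the lens axis, pointing away from the camera; its y axis is level.
- camera_focus (a point): The point in the air on the lens axis, 60 mm in front of the lens; axes as camera_lens, z pointing away from the camera. The dish is held right when the centre of its underside is here and its own z axis is parallel to this z axis, so that its underside faces the lens.
- beaker: A loose glass beaker standing beyond the dishes, 52 mm across, 65 mm high, bystander. Origin: centre of its underside.
- marker: A loose white felt marker with a cap lying near the front edge of the bench, 135 mm long, 17 mm thick, bystander. Origin: under its middle.
- vial: A loose small vial with a screw cap, 12 mm across, 33 mm high, standing near the front of the bench, bystander. Origin: centre of its underside.
Not all that is in view belongs to the job. Leave any blue or purple look-alike of the dish_2 alone.

How it is judged:
By the outcome, as a careful person would: the job done as asked, in the order asked, and still so for the second after the job is handed in, while the arm keeps its last pose, push and grip.
It also fails if it takes over 64 s, if anything falls off the work surface, if the arm or the gripper's body presses on something with over 40 N, if the wrist force passes 120 N, or if a joint passes its speed limit or range.

### The arm

A 6-joint arm with a two-finger parallel gripper is mounted at the origin on a cart in front of the work surface, level with it; the furniture and walls round the work are solid. World frame = base frame: x ahead of the robot, y to its left, z up, the work surface at z = 0. Lengths are in mm, angles in rad, forces in N, time in s.
With the tool pointing down it reaches from about 300 to 775 mm from the base axis. Payload 14.6 kg.
Tool frame: the origin (TCP) lies midway between the tips of the shut fingers; the grasp point (between the pads) lies 19 mm behind it; z points along the fingers, y is the line along which they close (so a half turn about z gives the same grasp; the last joint's range is limited). The gripper opens to 85 mm and grips with 20 to 120 N. Pads are 22 mm wide; open, the fingers measure 114 mm over their backs; the gripper's body (76 mm by 85 mm) begins 54 mm behind the grasp point. The pads swing forward as they close: fully open they stand 13 mm farther back than shut.
Start: joints at [1.185, 0.3, 1.521, -0, 1.321, -0.067], TCP at [172.382, 522.278, 231.281] pointing down, gripper open.
Joint ranges: [-3.03, 3.03], [-0.79, 2.21], [0.23, 2.52], [-1.04, 4.18], [0, 3.07], [-2.55, 2.55]. Speed limits (rad/s): [2.22, 2.22, 2.57, 3.14, 3.14, 3.14].

### API

Orientations are given as a rotation vector (axis times angle).
In Python, from cell import manip, imaging gives the robot as it stands.
- The arm moves only by the tool play_rows, never from a script. Its argument "moves" is a list of rows, each an object of numbers: "dx", "dy", "dz": the shift along the world's x, y, z normalised to -1 to 1, where 1 is 0.03 m; "wx", "wy", "wz": the turn, a rotation vector about the world's x, y, z normalised to -1 to 1, where 1 is 5 degrees; "hand": the closure, from 0 (fully open) to 1 (shut). In form: [{"dx": .., "dy": .., "dz": .., "wx": .., "wy": .., "wz": .., "hand": ..}, ...]. A call has exactly 8 rows; each row shifts and turns the commanded pose from where the row before left it; what a row does not reach is not made up. A row lasts 1/12 s, in which the tool goes at most 41.7 mm and 7.16 degrees, less where a joint would pass 70% of its speed; a pose out of reach is approached as far as the arm can. A call with a number of a shift or a turn outside -1 to 1 is refused whole. A call with a gripper value outside its range is refused whole. The fingers move at their own pace and stop on an object; "grip_force" is the grip in N (left out, the last holds). Time passes only in rows, so rows that do not move let the fingers close, or fill a call up. It gives the time, the measured TCP pose, the force, the opening and the grip force at its end, in the units of the state.
- manip.get_state(): the state, without advancing time (a new reading comes with each control period).
- imaging.get_image(name): name is "scene" or "top" or "wrist"; returns a dict with "frame" (400x640x3 uint8, red, green, blue), "range_z" (400x640 float32, mm along the optical axis (not along the pixel's ray), 0 where there is no reading), "K" (3x3 intrinsics, pixels), "world_to_cam" (4x4, takes a point from world to camera coordinates). Camera axes: x right, y up, looking along -z (the intrinsics and any distortion apply to the point x, -y, -z); pixel columns grow to the right and rows downward; lengths in mm; the calibration is good to about 2 mm. A picture is of the moment at which its call begins.
- manip.hand_in(): hands the job in; it is judged then, once.
The state is a dict: "clock": time; "joint_positions": joint angles; "qvel": joint speeds; "tau": joint torques, N m; "ee_pos": TCP position; "eef_rot": TCP orientation; "ft_force": force on the tool from outside, world axes, zero at the start; "ft_torque": the same for the moment, N m; "grip_width": opening from 0.0 (shut) to 1.0 (fully open); "grasp_force": force on a finger pad.
Only numpy, scipy, OpenCV 4.12 (cv2) and the standard library are available. Lean on these libraries where they do the work, as an engineer would, in place of code of your own. Each camera call takes 0.05 s, during which the arm holds its last target. There are 200 camera calls.

## Working session

There is one attempt and no reset: what is moved stays moved. The work goes in short steps, Python scripts to look and compute and a tool call to move; the robot and the scene stay as the last step left them, time stands still between calls to the robot, and variables do not carry over. Pictures are saved under pics/ and viewed, at most 10 in all, crops included, and the job is handed in when it is done.

Besides the shell and the picture viewer there is one more tool, called after "Call:" as a command line: name --argument value ..., lists and objects as JSON in quotes. play_rows: Moves the arm, as the interface text tells. Its arguments: {"type":"object","properties":{"moves":{"type":"array","items":{"type":"object","properties":{"dx":{"type":"number","minimum":-1,"maximum":1},"dy":{"type":"number","minimum":-1,"maximum":1},"dz":{"type":"number","minimum":-1,"maximum":1},"wx":{"type":"number","minimum":-1,"maximum":1},"wy":{"type":"number","minimum":-1,"maximum":1},"wz":{"type":"number","minimum":-1,"maximum":1},"hand":{"type":"number"}}}},"grip_force":{"type":"number"}},"required":["moves"]}

```bash
ls; mkdir -p pics; cat > h.py <<'E'
import numpy as np, cv2
from cell import manip, imaging
def get(n,save=None):
    d=imaging.get_image(n)
    if save: cv2.imwrite('pics/'+save+'.png',d['frame'][:,:,::-1])
    return d
def cloud(d):
    z=d['range_z']; v,u=np.mgrid[:z.shape[0],:z.shape[1]]
    K=d['K']; x=(u-K[0,2])/K[0,0]*z; y=(v-K[1,2])/K[1,1]*z
    P=np.stack([x,-y,-z,np.ones_like(z)],-1)@np.linalg.inv(d['world_to_cam']).T
    P=P[...,:3]; P[z==0]=np.nan; return P
def proj(d,p):
    c=d['world_to_cam']@np.append(p,1); K=d['K']
    return K[0,0]*c[0]/-c[2]+K[0,2], K[1,1]*-c[1]/-c[2]+K[1,2]
E
python3 - <<'E'
from h import *
np.set_printoptions(precision=3,suppress=True)
for n in ['scene','top']:
    d=get(n,n+'0'); print(n,d['K'],d['world_to_cam'],{k:d[k] for k in d if k not in('frame','range_z','K','world_to_cam')})
    np.save('pics/%s_cloud.npy'%n,cloud(d))
print(manip.get_state())
a=cv2.imread('pics/scene0.png');b=cv2.imread('pics/top0.png')
E
```

```text
pics
scene [[379.75    0.    324.237]
 [  0.    379.75  199.462]
 [  0.      0.      1.   ]] [[  -0.618   -0.786   -0.027  352.696]
 [   0.301   -0.268    0.915 -289.511]
 [  -0.726    0.557    0.402 -526.612]
 [   0.       0.       0.       1.   ]] {}
top [[373.147   0.    318.911]
 [  0.    373.147 199.098]
 [  0.      0.      1.   ]] [[  -0.002   -1.      -0.018   28.997]
 [   0.985   -0.005    0.171 -550.707]
 [  -0.171   -0.018    0.985 -912.409]
 [   0.       0.       0.       1.   ]] {}
{'clock': 0.1, 'joint_positions': array([ 1.185,  0.3  ,  1.522, -0.   ,  1.321, -0.067]), 'qvel': array([ 0.001, -0.001, -0.   ,  0.   , -0.   , -0.   ]), 'tau': array([  0.001, -54.437, -36.237,  -0.   ,   0.003,  -0.   ]), 'ee_pos': array([172.308, 522.09 , 230.778]), 'eef_rot': array([-0.499, -3.102,  0.002]), 'ft_force': array([ 1.214, -0.258,  0.252]), 'ft_torque': array([-0.088, -0.003, -0.034]), 'grasp_force': 0.0, 'grip_width': 0.9954907850217677}
```

View pics/top0.png

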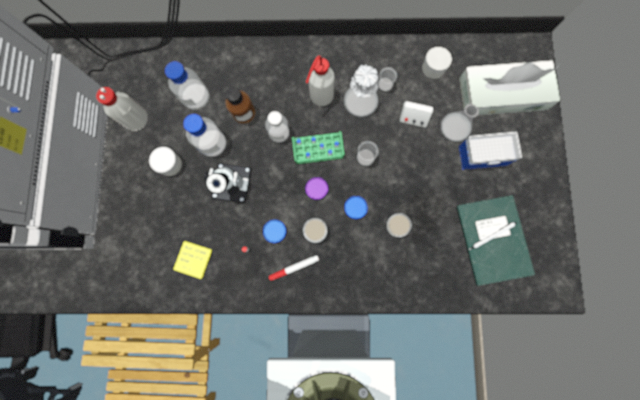

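View pics/scene0.png

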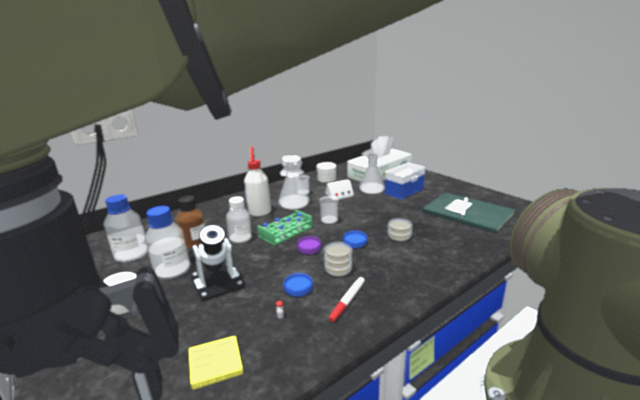

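The top view shows the pile of three near (315,230), the pile of two at (399,225) and the camera stand at (228,183), with blue and purple look-alikes beside them. Next I'll measure from the depth.

```bash
python3 - <<'E'
from h import *
np.set_printoptions(precision=1,suppress=True,linewidth=160)
P=np.load('pics/top_cloud.npy')
im=cv2.imread('pics/top0.png')
def circ(name,u,v,r,z0,z1):
    p=P[v-r:v+r+1,u-r:u+r+1].reshape(-1,3); p=p[(p[:,2]>z0)&(p[:,2]<z1)]
    if len(p)<3: print(name,len(p));return
    c,rad=cv2.minEnclosingCircle(p[:,:2].astype(np.float32))
    print(name,len(p),'mec',np.array(c),rad,'mean',p.mean(0),'zmed',np.median(p[:,2]))
circ('p3',315,230,18,45,70); circ('p2',399,225,18,28,50)
circ('blue1',274,231,16,8,60);circ('blue2',356,207,16,8,60);circ('purp',316,188,16,8,60)
circ('beaker',367,154,18,30,80); circ('vial',245,249,8,8,60); circ('marker',294,267,30,6,40)
circ('base',228,183,30,5,14); circ('ring',217,183,16,115,160)
S=np.load('pics/scene_cloud.npy')
for q,n in ((P[155:215,195:260],'top'),(S[220:300,185:250],'scene')):
    q=q.reshape(-1,3);q=q[(q[:,2]>100)&(q[:,2]<175)]
    print(n,len(q),q.min(0),q.max(0))
a=cv2.resize(im[150:280,190:430],None,fx=3.3,fy=3.3,interpolation=cv2.INTER_CUBIC); cv2.imwrite('pics/topc.png',a)
b=cv2.imread('pics/scene0.png')[215:315,180:280]; cv2.imwrite('pics/scenec.png',cv2.resize(b,None,fx=6,fy=6,interpolation=cv2.INTER_CUBIC))
E
```

```text
p3 439 mec [471.3  38.7] 30.188039779663086 mean [470.9  38.6  53.4] zmed 53.40403134518567
p2 435 mec [ 484.6 -177.3] 30.098148345947266 mean [ 484.4 -177.2   35.4] zmed 35.31088976620538
blue1 414 mec [471.4 146.6] 30.21487045288086 mean [471.3 146.1  17.4] zmed 17.41383432925261
blue2 406 mec [533.5 -68.4] 30.216289520263672 mean [533.1 -68.   17.1] zmed 17.09682432422727
purp 396 mec [585.9  35.9] 30.411882400512695 mean [585.   35.6  17.2] zmed 17.16866908459832
beaker 187 mec [674.  -97.5] 26.36804962158203 mean [676.2 -99.3  51.2] zmed 52.053464192672664
vial 23 mec [424.3 220.2] 5.642551422119141 mean [423.7 219.   27.5] zmed 30.189022330446733
marker 398 mec [411.8  93.2] 90.26615905761719 mean [395.9 104.8  14.4] zmed 14.337313735994144
base 673 mec [615.1 287.4] 96.16100311279297 mean [598.4 259.    9.3] zmed 9.270494814543895
ring 354 mec [577.9 270.5] 25.30523681640625 mean [577.2 269.2 130.9] zmed 131.37387440106994
top 397 [554.  246.2 100.2] [618.6 294.5 144.6]
scene 543 [553.7 245.7 100.2] [598.5 293.7 143.6]
```

View pics/topc.png

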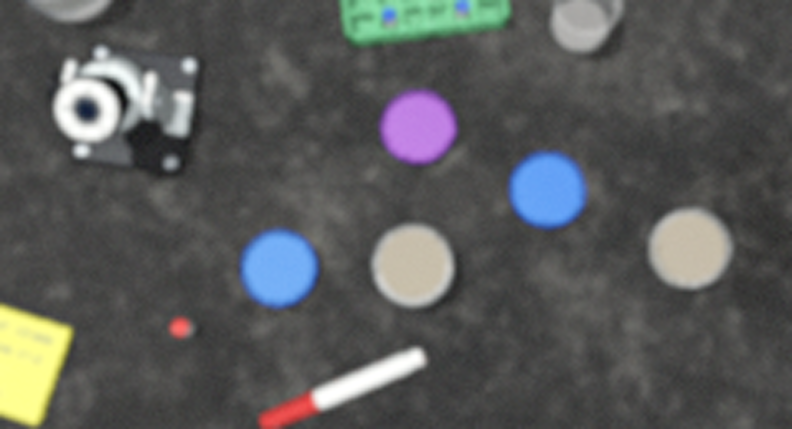

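```bash
cat > lens.py <<'E'
from h import *
def fit(q,c0,n0=None,tol=2.5):
    # ring points: RANSAC plane among points near c0
    q=q.reshape(-1,3); q=q[np.isfinite(q).all(1)]
    q=q[np.linalg.norm(q-c0,axis=1)<32]
    rng=np.random.default_rng(0); best=None;bn=0
    for _ in range(3000):
        a=q[rng.choice(len(q),3,False)]; n=np.cross(a[1]-a[0],a[2]-a[0]); l=np.linalg.norm(n)
        if l<50: continue
        n/=l; n*=np.sign(n[2])
        if n[2]<.7: continue
        m=abs((q-a[0])@n)<1.5
        if m.sum()>bn: bn=m.sum();best=m
    p=q[best]; c=p.mean(0); n=np.linalg.svd(p-c)[2][2]; n*=np.sign(n[2])
    e1=np.cross([0,0,1],n);e1/=np.linalg.norm(e1);e2=np.cross(n,e1)
    uv=np.stack([(p-c)@e1,(p-c)@e2],1).astype(np.float32)
    cc,r=cv2.minEnclosingCircle(uv)
    return c+cc[0]*e1+cc[1]*e2,n,r,bn
E
python3 - <<'E'
from lens import *
from scipy.spatial.transform import Rotation as R
np.set_printoptions(precision=3,suppress=True,linewidth=160)
P=np.load('pics/top_cloud.npy');S=np.load('pics/scene_cloud.npy')
for q in (P,S):
    c,n,r,k=fit(q,np.array([577,270,131.])); th=np.arccos(n[2])
    print(c,n,r,k,'lean',th,'dir',np.arctan2(n[1],n[0]),'z pred',82+55*np.cos(th),'pivot',c-55*n,'focus',c+60*n)
q=P[150:215,195:265].reshape(-1,3);q=q[(q[:,2]>6)&(q[:,2]<13)]
q=q[np.linalg.norm(q[:,:2]-[600,260],axis=1)<75]
print('base',cv2.minAreaRect(q[:,:2].astype(np.float32)),q.shape)
print(R.from_rotvec(manip.get_state()['eef_rot']).as_matrix())
print(P[267,290:300].round(0)[:2], [P[v,u] for u,v in((270,277),(318,259))])
E
```

```text
[576.33  271.44  131.158] [-0.423  0.093  0.901] 25.035871505737305 201 lean 0.44778208358146104 dir 2.924744816611088 z pred 131.5775282223989 pivot [599.585 266.317  81.58 ] focus [550.96  277.03  185.243]
[576.534 270.649 131.67 ] [-0.412  0.054  0.909] 25.174495697021484 344 lean 0.42877552784812545 dir 3.0119730536229294 z pred 132.02115331483483 pivot [599.209 267.694  81.649] focus [551.798 273.874 186.239]
base ((603.3463134765625, 266.2855224609375), (91.24725341796875, 99.8467788696289), 81.41377258300781) (611, 3)
[[-0.95   0.313 -0.   ]
 [ 0.313  0.95  -0.001]
 [ 0.    -0.001 -1.   ]]
[[379. 103.  10.]
 [379. 100.  12.]] [array([353.567, 153.988,  14.297]), array([399.248,  30.509,  -0.916])]
```

View pics/scenec.png

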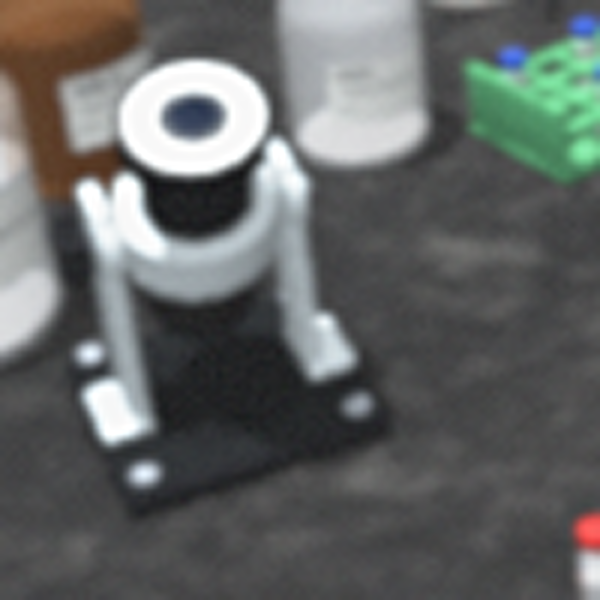

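The scene crop shows the ring and lens at (193,117), with the barrel leaning towards the robot. The lens is at about (576,271,131.5), leaning 0.435 rad with direction 2.99 rad. I'll move over the pile of three.

Call:
play_rows --moves '[{"dx":0.62,"dy":-1,"wz":0.12,"hand":0},{"dx":0.62,"dy":-1,"wz":0.12,"hand":0},{"dx":0.62,"dy":-1,"wz":0.12,"hand":0},{"dx":0.62,"dy":-1,"wz":0.12,"hand":0},{"dx":0.62,"dy":-1,"wz":0.12,"hand":0},{"dx":0.62,"dy":-1,"wz":0.12,"hand":0},{"dx":0.62,"dy":-1,"wz":0.12,"hand":0},{"dx":0.62,"dy":-1,"wz":0.12,"hand":0}]' --grip_force 40

```text
schema error: expected keys dx, dy, dz, wx, wy, wz, hand
```

Call:
play_rows --moves '[{"dx":0.62,"dy":-1,"dz":-0.3,"wz":0.12,"hand":0},{"dx":0.62,"dy":-1,"dz":-0.3,"wz":0.12,"hand":0},{"dx":0.62,"dy":-1,"dz":-0.3,"wz":0.12,"hand":0},{"dx":0.62,"dy":-1,"dz":-0.3,"wz":0.12,"hand":0},{"dx":0.62,"dy":-1,"dz":-0.3,"wz":0.12,"hand":0},{"dx":0.62,"dy":-1,"dz":-0.3,"wz":0.12,"hand":0},{"dx":0.62,"dy":-0.9,"dz":-0.3,"wz":0.12,"hand":0},{"dx":0,"dy":0,"hand":0}]'

```text
schema error: expected keys dx, dy, dz, wx, wy, wz, hand
```

```bash
cat > st.py <<'E'
from h import *
from scipy.spatial.transform import Rotation as R
np.set_printoptions(precision=2,suppress=True,linewidth=160)
def st():
    s=manip.get_state(); M=R.from_rotvec(s['eef_rot']).as_matrix()
    print('t',s['clock'],'p',s['ee_pos'],'y',M[:,1],'z',M[:,2],'F',s['ft_force'],'w',s['grip_width'],s['grasp_force'],'q',s['joint_positions']); return s,M
def disc(P,c,r,z0,z1):
    p=P.reshape(-1,3);p=p[np.isfinite(p).all(1)];p=p[(np.linalg.norm(p[:,:2]-c,axis=1)<r)&(p[:,2]>z0)&(p[:,2]<z1)]
    if len(p)<5: return print('few',len(p))
    cc,rr=cv2.minEnclosingCircle(p[:,:2].astype(np.float32)); print('disc',len(p),np.array(cc),rr,np.median(p[:,2]),p[:,2].max(),'mean',p.mean(0))
E
python3 - <<'E'
from st import *
st(); d=get('wrist','w1'); P=cloud(d); disc(P,[471,38.7],40,45,65); 
E
```

```text
t 0.1 p [172.31 522.09 230.78] y [ 0.31  0.95 -0.  ] z [-0. -0. -1.] F [ 1.21 -0.26  0.25] w 0.9954907850217677 0.0 q [ 1.19  0.3   1.52 -0.    1.32 -0.07]
few 0
```

View pics/w1.png

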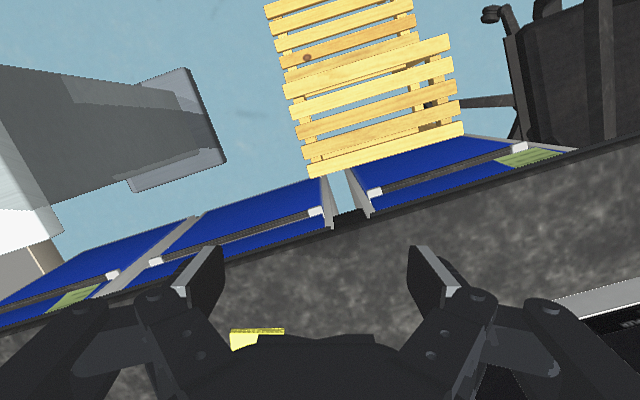

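The moves were refused because every key has to be given. The wrist view still shows the start place: the bench edge, with the fingers at (200,270) and (435,270). I'll repeat with full rows.

Call:
play_rows --moves '[{"dx":0.62,"dy":-1,"dz":0,"wx":0,"wy":0,"wz":0.12,"hand":0},{"dx":0.62,"dy":-1,"dz":0,"wx":0,"wy":0,"wz":0.12,"hand":0},{"dx":0.62,"dy":-1,"dz":0,"wx":0,"wy":0,"wz":0.12,"hand":0},{"dx":0.62,"dy":-1,"dz":0,"wx":0,"wy":0,"wz":0.12,"hand":0},{"dx":0.62,"dy":-1,"dz":0,"wx":0,"wy":0,"wz":0.12,"hand":0},{"dx":0.62,"dy":-1,"dz":0,"wx":0,"wy":0,"wz":0.12,"hand":0},{"dx":0.62,"dy":-1,"dz":0,"wx":0,"wy":0,"wz":0.12,"hand":0},{"dx":0.62,"dy":-1,"dz":0,"wx":0,"wy":0,"wz":0.12,"hand":0}]' --grip_force 40

```text
clock: 0.82
ee_pos: [321.6, 280.7, 231.3]
eef_rot: [0.367, 3.12, -0.0]
ft_force: [0.7, 0.2, -0.3]
grip_width: 1.0
grasp_force: 0.0
```

Call:
play_rows --moves '[{"dx":0.62,"dy":-1,"dz":-0.3,"wx":0,"wy":0,"wz":0.12,"hand":0},{"dx":0.62,"dy":-1,"dz":-0.3,"wx":0,"wy":0,"wz":0.12,"hand":0},{"dx":0.62,"dy":-1,"dz":-0.3,"wx":0,"wy":0,"wz":0.12,"hand":0},{"dx":0.62,"dy":-1,"dz":-0.3,"wx":0,"wy":0,"wz":0.12,"hand":0},{"dx":0.62,"dy":-1,"dz":-0.3,"wx":0,"wy":0,"wz":0.12,"hand":0},{"dx":0.62,"dy":-1,"dz":-0.3,"wx":0,"wy":0,"wz":0.12,"hand":0},{"dx":0.62,"dy":-0.9,"dz":-0.3,"wx":0,"wy":0,"wz":0.12,"hand":0},{"dx":0,"dy":0,"dz":0,"wx":0,"wy":0,"wz":0,"hand":0}]'

```text
clock: 1.48
ee_pos: [452.8, 71.5, 166.6]
eef_rot: [-0.258, -3.129, 0.002]
ft_force: [-0.9, 1.2, 0.1]
grip_width: 1.002
grasp_force: 0.0
```

```bash
python3 - <<'E'
from st import *
st(); d=get('wrist','w2'); P=cloud(d); disc(P,[471,38.7],40,45,65)
E
```

```text
t 1.4833 p [452.78  71.51 166.59] y [ 0.16  0.99 -0.  ] z [-0. -0. -1.] F [-0.9   1.18  0.09] w 1.0016171548175876 0.0 q [ 0.08  0.17  1.85 -0.    1.13 -1.33]
disc 3470 [473.78  37.5 ] 30.32925033569336 53.6617448277092 57.73693867348433 mean [472.03  38.1   53.65]
```

View pics/w2.png

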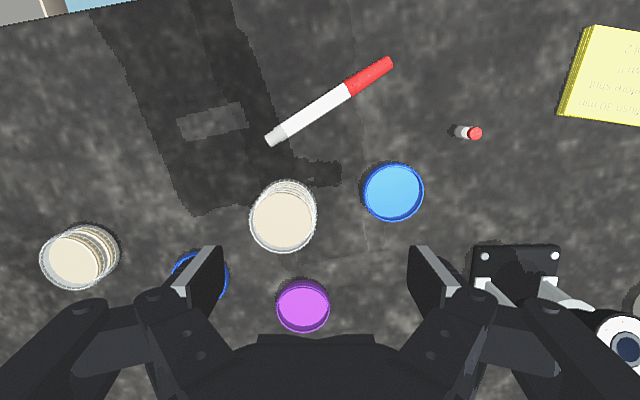

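The wrist view shows the pile of three at (284,215), the pile of two at (78,255), and the stand at the right. I'll align and descend, taking dish_2 together with dish_3 nested on it, with the fingertips above dish_1's lid.

Call:
play_rows --moves '[{"dx":0.31,"dy":-0.55,"dz":-0.2,"wx":0,"wy":0,"wz":0,"hand":0},{"dx":0.31,"dy":-0.55,"dz":-0.7,"wx":0,"wy":0,"wz":0,"hand":0},{"dx":0,"dy":0,"dz":-0.6,"wx":0,"wy":0,"wz":0,"hand":0},{"dx":0,"dy":0,"dz":-0.6,"wx":0,"wy":0,"wz":0,"hand":0},{"dx":0,"dy":0,"dz":-0.6,"wx":0,"wy":0,"wz":0,"hand":0},{"dx":0,"dy":0,"dz":-0.5,"wx":0,"wy":0,"wz":0,"hand":0},{"dx":0,"dy":0,"dz":-0.3,"wx":0,"wy":0,"wz":0,"hand":0},{"dx":0,"dy":0,"dz":0,"wx":0,"wy":0,"wz":0,"hand":0}]'

```text
clock: 2.2
ee_pos: [469.0, 42.9, 61.9]
eef_rot: [-0.253, -3.129, 0.0]
ft_force: [-0.3, -0.0, -0.1]
grip_width: 1.003
grasp_force: 0.0
```

```bash
python3 - <<'E'
from st import *
st(); d=get('wrist','w3'); P=cloud(d); disc(P,[471.5,38.4],34,52,60); get('scene','s3')
E
```

```text
t 2.2 p [468.99  42.86  61.94] y [ 0.16  0.99 -0.  ] z [-0.  0. -1.] F [-0.28 -0.01 -0.13] w 1.002673732015877 0.0 q [ 0.01  0.35  1.89  0.    0.9  -1.4 ]
disc 8801 [473.75  37.18] 29.776376724243164 53.73820053754167 58.004678088528436 mean [472.6   37.44  53.94]
```

Call:
play_rows --moves '[{"dx":0.1,"dy":-0.17,"dz":0,"wx":0,"wy":0,"wz":0,"hand":0},{"dx":0,"dy":0,"dz":-0.4,"wx":0,"wy":0,"wz":0,"hand":0},{"dx":0,"dy":0,"dz":-0.4,"wx":0,"wy":0,"wz":0,"hand":0},{"dx":0,"dy":0,"dz":-0.3,"wx":0,"wy":0,"wz":0,"hand":0},{"dx":0,"dy":0,"dz":-0.2,"wx":0,"wy":0,"wz":0,"hand":0},{"dx":0,"dy":0,"dz":-0.1,"wx":0,"wy":0,"wz":0,"hand":0},{"dx":0,"dy":0,"dz":0,"wx":0,"wy":0,"wz":0,"hand":0},{"dx":0,"dy":0,"dz":0,"wx":0,"wy":0,"wz":0,"hand":0}]'

```text
clock: 2.97
ee_pos: [473.2, 37.2, 21.6]
eef_rot: [0.254, 3.131, 0.0]
ft_force: [-0.6, -0.1, 0.3]
grip_width: 0.998
grasp_force: 0.0
```

```bash
python3 - <<'E'
from st import *
st(); d=get('wrist','w4'); P=cloud(d); disc(P,[471.5,38.4],34,52,60)
s=get('scene')['frame']; cv2.imwrite('pics/s4.png',cv2.resize(s[200:310,260:420],None,fx=5,fy=5,interpolation=cv2.INTER_CUBIC)[:,:,::-1])
E
```

```text
t 2.9667 p [473.23  37.18  21.63] y [0.16 0.99 0.  ] z [ 0. -0. -1.] F [-0.55 -0.14  0.32] w 0.9984562473751203 0.0 q [ 0.    0.43  1.9  -0.    0.81 -1.41]
disc 14411 [473.03  37.36] 29.85065269470215 53.72946293530411 57.87338547526578 mean [471.04  37.56  53.9 ]
```

View pics/s4.png

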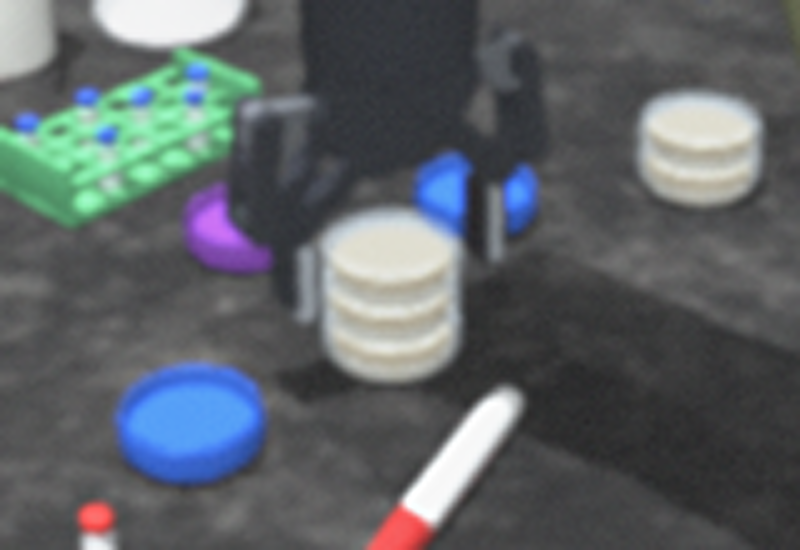

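The fingers straddle the pile: tips at (308,320) and (495,258), pile centre at (392,290), and nothing else is between them. A small trim, then close.

Call:
play_rows --moves '[{"dx":-0.05,"dy":0,"dz":-0.1,"wx":0,"wy":0,"wz":0,"hand":0},{"dx":0,"dy":0,"dz":0,"wx":0,"wy":0,"wz":0,"hand":0.2},{"dx":0,"dy":0,"dz":0,"wx":0,"wy":0,"wz":0,"hand":0.25},{"dx":0,"dy":0,"dz":0,"wx":0,"wy":0,"wz":0,"hand":0.3},{"dx":0,"dy":0,"dz":0,"wx":0,"wy":0,"wz":0,"hand":0.35},{"dx":0,"dy":0,"dz":0,"wx":0,"wy":0,"wz":0,"hand":1},{"dx":0,"dy":0,"dz":0,"wx":0,"wy":0,"wz":0,"hand":1},{"dx":0,"dy":0,"dz":0,"wx":0,"wy":0,"wz":0,"hand":1}]' --grip_force 40

```text
clock: 3.73
ee_pos: [471.6, 37.3, 18.6]
eef_rot: [0.254, 3.131, 0.0]
ft_force: [-2.5, 0.8, 5.7]
grip_width: 0.689
grasp_force: 41.9
```

Call:
play_rows --moves '[{"dx":0,"dy":0,"dz":0,"wx":0,"wy":0,"wz":0,"hand":1},{"dx":0,"dy":0,"dz":0,"wx":0,"wy":0,"wz":0,"hand":1},{"dx":0,"dy":0,"dz":0.1,"wx":0,"wy":0,"wz":0,"hand":1},{"dx":0,"dy":0,"dz":0.2,"wx":0,"wy":0,"wz":0,"hand":1},{"dx":0,"dy":0,"dz":0.3,"wx":0,"wy":0,"wz":0,"hand":1},{"dx":0,"dy":0,"dz":0.4,"wx":0,"wy":0,"wz":0,"hand":1},{"dx":0,"dy":0,"dz":0.4,"wx":0,"wy":0,"wz":0,"hand":1},{"dx":0,"dy":0,"dz":0,"wx":0,"wy":0,"wz":0,"hand":1}]'

```text
clock: 4.4
ee_pos: [472.7, 37.2, 62.8]
eef_rot: [0.253, 3.128, 0.0]
ft_force: [0.4, -0.8, -0.2]
grip_width: 0.689
grasp_force: 43.0
```

```bash
python3 - <<'E'
from st import *
s,M=st(); d=get('wrist','w5'); P=cloud(d); disc(P,s['ee_pos'][:2],34,s['ee_pos'][2]+25,s['ee_pos'][2]+50)
disc(P,[484.5,-177.2],34,28,45); disc(cloud(get('top')),[484.5,-177.2],34,28,45)
s=get('scene')['frame']; cv2.imwrite('pics/s5.png',cv2.resize(s[200:310,260:420],None,fx=5,fy=5,interpolation=cv2.INTER_CUBIC)[:,:,::-1])
E
```

```text
t 4.4 p [472.68  37.19  62.85] y [0.16 0.99 0.  ] z [ 0. -0. -1.] F [ 0.45 -0.76 -0.23] w 0.6890332910520223 43.02222043275833 q [ 0.    0.36  1.89 -0.    0.89 -1.41]
disc 16395 [470.23  37.56] 33.44719314575195 97.85061640215295 112.75786169028139 mean [469.12  37.39  97.94]
disc 2532 [ 489.86 -170.23] 28.987756729125977 35.13260246904598 39.34208937241098 mean [ 491.02 -159.18   34.41]
disc 432 [ 484.77 -177.76] 30.119461059570312 35.40336009320589 42.11600395526898 mean [ 484.37 -177.18   35.37]
```

View pics/s5.png

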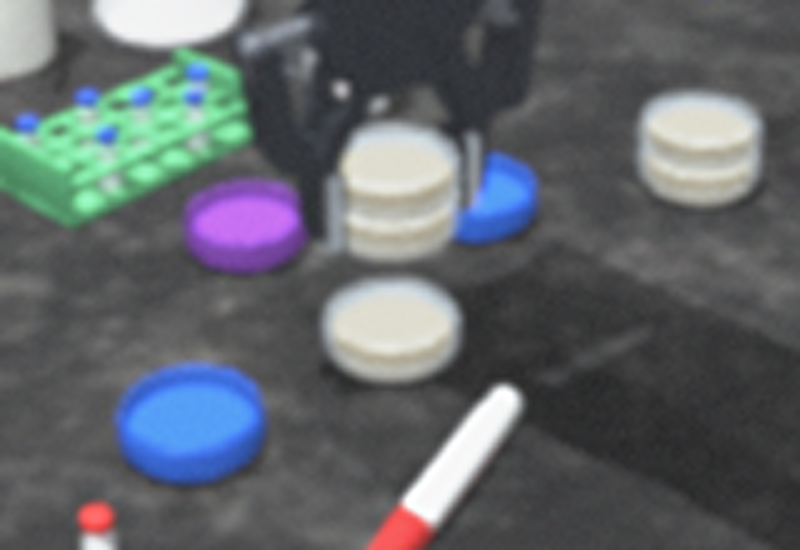

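Both dishes are held nested at (400,190), with dish_1 left alone at (392,325). I'll carry them over the pile of two.

Call:
play_rows --moves '[{"dx":0.05,"dy":-0.5,"dz":0.1,"wx":0,"wy":0,"wz":0,"hand":1},{"dx":0.05,"dy":-0.8,"dz":0,"wx":0,"wy":0,"wz":0,"hand":1},{"dx":0.05,"dy":-1,"dz":0,"wx":0,"wy":0,"wz":0,"hand":1},{"dx":0.05,"dy":-1,"dz":0,"wx":0,"wy":0,"wz":0,"hand":1},{"dx":0.05,"dy":-1,"dz":0,"wx":0,"wy":0,"wz":0,"hand":1},{"dx":0.05,"dy":-1,"dz":0,"wx":0,"wy":0,"wz":0,"hand":1},{"dx":0.05,"dy":-0.8,"dz":0,"wx":0,"wy":0,"wz":0,"hand":1},{"dx":0.05,"dy":-0.5,"dz":0,"wx":0,"wy":0,"wz":0,"hand":1}]'

```text
clock: 5.22
ee_pos: [483.0, -163.0, 62.5]
eef_rot: [-0.256, -3.13, -0.0]
ft_force: [0.4, 0.1, -0.9]
grip_width: 0.69
grasp_force: 43.1
```

Call:
play_rows --moves '[{"dx":0,"dy":-0.3,"dz":0,"wx":0,"wy":0,"wz":0,"hand":1},{"dx":0,"dy":0,"dz":0,"wx":0,"wy":0,"wz":0,"hand":1},{"dx":0,"dy":0,"dz":0,"wx":0,"wy":0,"wz":0,"hand":1},{"dx":0,"dy":0,"dz":0,"wx":0,"wy":0,"wz":0,"hand":1},{"dx":0,"dy":0,"dz":0,"wx":0,"wy":0,"wz":0,"hand":1},{"dx":0,"dy":0,"dz":0,"wx":0,"wy":0,"wz":0,"hand":1},{"dx":0,"dy":0,"dz":0,"wx":0,"wy":0,"wz":0,"hand":1},{"dx":0,"dy":0,"dz":0,"wx":0,"wy":0,"wz":0,"hand":1}]'

```text
clock: 5.88
ee_pos: [483.6, -169.5, 63.4]
eef_rot: [0.253, 3.131, -0.0]
ft_force: [0.7, 1.2, 0.3]
grip_width: 0.687
grasp_force: 43.1
```

```bash
python3 - <<'E'
from st import *
s,M=st(); d=get('wrist','w6'); P=cloud(d)
print(np.linalg.inv(d['world_to_cam'])[:3,[2,3]].T)
T=get('top','t6'); S=get('scene','s6'); np.savez('pics/c6.npz',w=P,t=cloud(T),s=cloud(S))
f=lambda a,k:cv2.resize(a,None,fx=k,fy=k,interpolation=cv2.INTER_CUBIC)
w=d['frame'][60:360,120:520]; t=f(S['frame'][190:270,350:450],4)
out=np.zeros((320,800,3),np.uint8); out[:300,:400]=w; out[:320,400:]=t
cv2.imwrite('pics/v6.png',out[:,:,::-1])
disc(cloud(T),[471.3,38.5],36,12,24)
E
```

```text
t 5.8833 p [ 483.56 -169.5    63.36] y [ 0.16  0.99 -0.  ] z [ 0. -0. -1.] F [0.65 1.2  0.34] w 0.6869789918155069 43.09780240058899 q [-0.41  0.43  1.78 -0.    0.93 -1.82]
[[  -0.26    0.04    0.96]
 [ 417.74 -159.5   205.6 ]]
disc 403 [470.79  39.17] 30.01638412475586 17.763771241716768 23.449024258822305 mean [470.68  38.98  17.74]
```

View pics/v6.png

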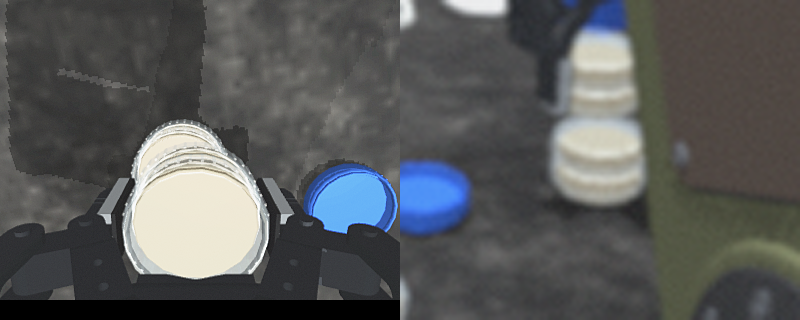

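The left half (wrist) shows the held pile at (195,220) and the target pile peeking out behind it at (180,150). The right half (scene) shows the held pair above the target. I'll fit both skirts in the same cloud to get the relative offset.

```bash
cat >> st.py <<'E'
from scipy.optimize import least_squares
def skirt(P,c,z0,z1,r=30):
    p=P.reshape(-1,3);p=p[np.isfinite(p).all(1)];c=np.array(c,float)
    for tol in (9,4,2,1.5):
        rr=np.linalg.norm(p[:,:2]-c,axis=1); q=p[(abs(rr-r)<tol)&(p[:,2]>z0)&(p[:,2]<z1)]
        if len(q)<8: print('few');return
        c=least_squares(lambda c:np.linalg.norm(q[:,:2]-c,axis=1)-r,c,loss='soft_l1',f_scale=.4).x
    a=np.unwrap(np.sort(np.arctan2(*(q[:,:2]-c).T[::-1])%(2*np.pi)))
    print('skirt',c,len(q),'res',np.std(np.linalg.norm(q[:,:2]-c,axis=1)-r),'ang',np.degrees(a[[0,len(a)//2,-1]])); return c
E
python3 - <<'E'
from st import *
c=np.load('pics/c6.npz')
for k in 'wts':
    print(k)
    for zs in ((69,79.5),(87,97.5)): skirt(c[k],[483,-169.5],*zs)
    for zs in ((24.5,34.5),(7,16.5)): skirt(c[k],[484.5,-177.3],*zs)
    skirt(c[k],[471,38.5],7,16.5)
E
```

```text
w
skirt [ 486.38 -170.43] 890 res 0.4393130757832701 ang [ 96.44 171.21 243.66]
skirt [ 486.23 -170.44] 1472 res 0.4639896467657615 ang [ 64.42 170.4  278.46]
skirt [ 487.89 -179.71] 348 res 0.3332187474176854 ang [120.35 171.85 257.07]
skirt [ 487.64 -179.51] 272 res 0.3519286120733985 ang [106.48 164.37 238.35]
skirt [473.69  37.88] 1233 res 0.528597338895652 ang [183.44 252.82 353.55]
t
few
few
few
few
skirt [470.99  39.54] 22 res 0.5642097225302516 ang [ 23.14 216.91 335.83]
s
skirt [ 484.99 -172.  ] 44 res 0.7393025330402124 ang [101.71 144.83 177.12]
skirt [ 484.99 -171.07] 49 res 0.8376526252421158 ang [100.25 139.38 177.16]
skirt [ 486.74 -180.35] 66 res 0.7826854220208103 ang [ 45.07 127.27 191.13]
skirt [ 486.44 -179.98] 65 res 0.79361479687284 ang [ 58.13 129.46 206.38]
skirt [472.91  37.24] 88 res 0.6732017551146895 ang [ 66.91 139.39 213.28]
```

Call:
play_rows --moves '[{"dx":0.05,"dy":-0.3,"dz":-0.1,"wx":0,"wy":0,"wz":0,"hand":1},{"dx":0,"dy":0,"dz":-0.2,"wx":0,"wy":0,"wz":0,"hand":1},{"dx":0,"dy":0,"dz":-0.2,"wx":0,"wy":0,"wz":0,"hand":1},{"dx":0,"dy":0,"dz":0,"wx":0,"wy":0,"wz":0,"hand":1},{"dx":0,"dy":0,"dz":0,"wx":0,"wy":0,"wz":0,"hand":1},{"dx":0,"dy":0,"dz":0,"wx":0,"wy":0,"wz":0,"hand":1},{"dx":0,"dy":0,"dz":0,"wx":0,"wy":0,"wz":0,"hand":1},{"dx":0,"dy":0,"dz":0,"wx":0,"wy":0,"wz":0,"hand":1}]'

```text
clock: 6.7
ee_pos: [485.1, -178.8, 48.5]
eef_rot: [0.254, 3.131, -0.0]
ft_force: [-0.2, 0.5, -0.3]
grip_width: 0.689
grasp_force: 43.1
```

```bash
python3 - <<'E'
from st import *
s,M=st(); z=s['ee_pos'][2]-.7; x=s['ee_pos'][:2]
for n in ('wrist','scene'):
    P=cloud(get(n)); a=skirt(P,x+[2,-1],z+6.5,z+16.5); skirt(P,x+[2,-1],z+24.5,z+34.5); b=skirt(P,[487,-179.6],24.5,34.5);skirt(P,[487,-179.6],7,16.5); print(n,b-a)
E
```

```text
t 6.7 p [ 485.1  -178.82   48.5 ] y [ 0.16  0.99 -0.  ] z [ 0. -0. -1.] F [-0.17  0.47 -0.31] w 0.6890644456603565 43.141077160835266 q [-0.42  0.46  1.77 -0.    0.91 -1.83]
skirt [ 487.88 -179.74] 813 res 0.4317675046057688 ang [ 96.14 170.35 244.17]
skirt [ 487.73 -179.75] 1310 res 0.4365583980904987 ang [ 63.8  171.13 277.38]
skirt [ 487.9  -179.78] 449 res 0.34835154148391456 ang [101.83 170.12 244.49]
skirt [ 487.64 -179.47] 326 res 0.3232892196578812 ang [ 95.55 171.64 238.11]
wrist [ 0.02 -0.04]
skirt [ 487.38 -179.44] 35 res 0.6315598715413403 ang [102.3  141.11 173.6 ]
skirt [ 488.87 -176.01] 30 res 0.7671810392279039 ang [107.71 146.45 170.98]
skirt [ 486.72 -180.12] 60 res 0.6621470696700212 ang [ 39.52 123.85 180.76]
skirt [ 486.47 -180.19] 60 res 0.7990556563204517 ang [ 57.99 133.46 192.77]
scene [-0.65 -0.68]
```

Aligned to well under 1 mm, so I'll lower straight down.

Call:
play_rows --moves '[{"dx":0,"dy":0,"dz":-0.1,"wx":0,"wy":0,"wz":0,"hand":1},{"dx":0,"dy":0,"dz":-0.1,"wx":0,"wy":0,"wz":0,"hand":1},{"dx":0,"dy":0,"dz":-0.1,"wx":0,"wy":0,"wz":0,"hand":1},{"dx":0,"dy":0,"dz":-0.06,"wx":0,"wy":0,"wz":0,"hand":1},{"dx":0,"dy":0,"dz":-0.02,"wx":0,"wy":0,"wz":0,"hand":1},{"dx":0,"dy":0,"dz":0,"wx":0,"wy":0,"wz":0,"hand":1},{"dx":0,"dy":0,"dz":0,"wx":0,"wy":0,"wz":0,"hand":1},{"dx":0,"dy":0,"dz":0,"wx":0,"wy":0,"wz":0,"hand":1}]'

```text
clock: 7.47
ee_pos: [485.0, -178.8, 36.8]
eef_rot: [-0.254, -3.131, 0.0]
ft_force: [-0.2, -1.3, -1.0]
grip_width: 0.691
grasp_force: 43.2
```

```bash
python3 - <<'E'
from st import *
s,M=st(); x=s['ee_pos'][:2]
for n in ('wrist','scene'):
    P=cloud(get(n)); a=skirt(P,x+[2,-1],42.5,52.5); skirt(P,x+[2,-1],60.5,70.5); b=skirt(P,[487,-179.6],24.5,34.5); 
    if a is not None: print(n,b-a)
    disc(P,x+[2,-1],20,60,85)
E
```

```text
t 7.4667 p [ 484.98 -178.82   36.8 ] y [ 0.16  0.99 -0.  ] z [-0. -0. -1.] F [-0.22 -1.33 -0.97] w 0.6908998425070054 43.21476012468338 q [-0.42  0.48  1.78 -0.    0.88 -1.83]
skirt [ 487.75 -179.77] 790 res 0.4209686997030529 ang [ 96.8  171.18 244.35]
skirt [ 487.6  -179.77] 1266 res 0.43764576322669047 ang [ 63.33 171.13 277.55]
skirt [ 487.89 -179.78] 546 res 0.351583473208126 ang [102.56 171.2  236.81]
wrist [ 0.14 -0.01]
disc 7001 [ 486.98 -179.81] 19.995014190673828 71.73955840480878 73.84941250011639 mean [ 486.32 -179.72   71.73]
skirt [ 488.31 -176.05] 32 res 0.8211693454654274 ang [ 89.63 143.77 174.06]
skirt [ 487.28 -179.24] 36 res 0.880520667339326 ang [103.29 139.49 165.85]
skirt [ 486.33 -180.21] 61 res 0.7431866404097033 ang [ 43.48 123.08 183.12]
scene [-1.97 -4.17]
disc 76 [ 487.31 -179.95] 19.552532196044922 72.0630729797989 73.34236905762293 mean [ 486.65 -179.83   72.1 ]
```

The lid height of 71.7 matches seated. I'll press 0.6 mm more, release and rise.

Call:
play_rows --moves '[{"dx":0,"dy":0,"dz":-0.02,"wx":0,"wy":0,"wz":0,"hand":1},{"dx":0,"dy":0,"dz":0,"wx":0,"wy":0,"wz":0,"hand":1},{"dx":0,"dy":0,"dz":0,"wx":0,"wy":0,"wz":0,"hand":0.28},{"dx":0,"dy":0,"dz":0,"wx":0,"wy":0,"wz":0,"hand":0.2},{"dx":0,"dy":0,"dz":0,"wx":0,"wy":0,"wz":0,"hand":0.1},{"dx":0,"dy":0,"dz":0,"wx":0,"wy":0,"wz":0,"hand":0},{"dx":0,"dy":0,"dz":0,"wx":0,"wy":0,"wz":0,"hand":0},{"dx":0,"dy":0,"dz":0,"wx":0,"wy":0,"wz":0,"hand":0}]'

```text
clock: 8.23
ee_pos: [485.0, -178.8, 36.3]
eef_rot: [-0.254, -3.131, 0.0]
ft_force: [0.1, -0.2, 0.5]
grip_width: 0.998
grasp_force: 0.0
```

Call:
play_rows --moves '[{"dx":0,"dy":0,"dz":0.2,"wx":0,"wy":0,"wz":0,"hand":0},{"dx":0,"dy":0,"dz":0.5,"wx":0,"wy":0,"wz":0,"hand":0},{"dx":0,"dy":0,"dz":0.8,"wx":0,"wy":0,"wz":0,"hand":0},{"dx":0,"dy":0,"dz":1,"wx":0,"wy":0,"wz":0,"hand":0},{"dx":0,"dy":0,"dz":1,"wx":0,"wy":0,"wz":0,"hand":0},{"dx":0,"dy":0,"dz":0.5,"wx":0,"wy":0,"wz":0,"hand":0},{"dx":0,"dy":0,"dz":0,"wx":0,"wy":0,"wz":0,"hand":0},{"dx":0,"dy":0,"dz":0,"wx":0,"wy":0,"wz":0,"hand":0}]'

```text
clock: 8.9
ee_pos: [485.1, -178.9, 157.0]
eef_rot: [0.254, 3.13, -0.001]
ft_force: [-0.6, 0.4, -0.1]
grip_width: 1.0
grasp_force: 0.0
```

```bash
python3 - <<'E'
from st import *
s,M=st()
P=cloud(get('wrist','w8'))
for k in range(4): skirt(P,[487,-179.5],18*k+6.5,18*k+16.5)
q=P.reshape(-1,3);q=q[np.isfinite(q).all(1)];q=q[(np.linalg.norm(q[:,:2]-[486.5,-179.5],axis=1)<24)&(q[:,2]>66)]
print(q[:,2].mean(), np.linalg.lstsq(np.c_[q[:,:2]-[486.5,-179.5],np.ones(len(q))],q[:,2],rcond=None)[0])
E
```

```text
t 8.9 p [ 485.12 -178.89  156.97] y [ 0.16  0.99 -0.  ] z [ 0. -0. -1.] F [-0.64  0.35 -0.14] w 1.0000191755213588 0.0 q [-0.42  0.3   1.7  -0.    1.14 -1.83]
skirt [ 487.61 -179.26] 112 res 0.35684081247106975 ang [ 97.57 170.49 229.85]
skirt [ 487.86 -179.63] 115 res 0.3088435892985008 ang [103.39 171.66 235.67]
skirt [ 487.87 -179.58] 130 res 0.28982297049751643 ang [ 99.49 168.62 231.99]
skirt [ 487.78 -179.71] 221 res 0.36919605923602733 ang [ 30.62 171.44 337.65]
200.93798858301 [ -5.64   0.88 144.49]
```

The four skirts line up within 0.5 mm at 18 mm spacing, so the pile is nested. Back to dish_1.

Call:
play_rows --moves '[{"dx":-0.06,"dy":0.6,"dz":0,"wx":0,"wy":0,"wz":0,"hand":0},{"dx":-0.06,"dy":1,"dz":0,"wx":0,"wy":0,"wz":0,"hand":0},{"dx":-0.06,"dy":1,"dz":0,"wx":0,"wy":0,"wz":0,"hand":0},{"dx":-0.06,"dy":1,"dz":0,"wx":0,"wy":0,"wz":0,"hand":0},{"dx":-0.06,"dy":1,"dz":0,"wx":0,"wy":0,"wz":0,"hand":0},{"dx":-0.06,"dy":1,"dz":0,"wx":0,"wy":0,"wz":0,"hand":0},{"dx":-0.06,"dy":1,"dz":0,"wx":0,"wy":0,"wz":0,"hand":0},{"dx":-0.06,"dy":0.7,"dz":0,"wx":0,"wy":0,"wz":0,"hand":0}]'

```text
clock: 9.62
ee_pos: [469.6, 42.2, 155.0]
eef_rot: [-0.252, -3.129, 0.0]
ft_force: [1.3, 0.4, 0.2]
grip_width: 1.0
grasp_force: 0.0
```

Call:
play_rows --moves '[{"dx":0,"dy":0,"dz":-0.5,"wx":0,"wy":0,"wz":0,"hand":0},{"dx":0,"dy":0,"dz":-0.8,"wx":0,"wy":0,"wz":0,"hand":0},{"dx":0,"dy":0,"dz":-0.8,"wx":0,"wy":0,"wz":0,"hand":0},{"dx":0,"dy":0,"dz":-0.5,"wx":0,"wy":0,"wz":0,"hand":0},{"dx":0,"dy":0,"dz":-0.2,"wx":0,"wy":0,"wz":0,"hand":0},{"dx":0,"dy":0,"dz":0,"wx":0,"wy":0,"wz":0,"hand":0},{"dx":0,"dy":0,"dz":0,"wx":0,"wy":0,"wz":0,"hand":0},{"dx":0,"dy":0,"dz":0,"wx":0,"wy":0,"wz":0,"hand":0}]'

```text
clock: 10.28
ee_pos: [471.0, 40.1, 73.0]
eef_rot: [0.254, 3.13, 0.0]
ft_force: [0.4, -0.0, -0.4]
grip_width: 1.002
grasp_force: 0.0
```

```bash
python3 - <<'E'
from st import *
s,M=st()
P=cloud(get('wrist','w9')); a=skirt(P,[472.5,38],6.5,16.5); print('TCP to go',a-[2.8,-.9]-s['ee_pos'][:2])
disc(P,[472.5,38],20,10,30)
E
```

```text
t 10.2833 p [470.98  40.15  73.01] y [0.16 0.99 0.  ] z [ 0.  0. -1.] F [ 0.36 -0.03 -0.36] w 1.0021206735645336 0.0 q [ 0.01  0.34  1.89  0.    0.92 -1.4 ]
skirt [473.98  37.68] 293 res 0.3522279436398427 ang [ 44.34 169.65 305.16]
TCP to go [ 0.2  -1.57]
disc 2564 [472.47  38.01] 19.996932983398438 17.64435763055681 19.956924610309017 mean [472.15  38.06  17.63]
```

Call:
play_rows --moves '[{"dx":0.01,"dy":-0.05,"dz":-0.3,"wx":0,"wy":0,"wz":0,"hand":0},{"dx":0,"dy":0,"dz":-0.6,"wx":0,"wy":0,"wz":0,"hand":0},{"dx":0,"dy":0,"dz":-0.6,"wx":0,"wy":0,"wz":0,"hand":0},{"dx":0,"dy":0,"dz":-0.4,"wx":0,"wy":0,"wz":0,"hand":0},{"dx":0,"dy":0,"dz":-0.3,"wx":0,"wy":0,"wz":0,"hand":0},{"dx":0,"dy":0,"dz":-0.1,"wx":0,"wy":0,"wz":0,"hand":0},{"dx":0,"dy":0,"dz":0,"wx":0,"wy":0,"wz":0,"hand":0},{"dx":0,"dy":0,"dz":0,"wx":0,"wy":0,"wz":0,"hand":0}]'

```text
clock: 11.0
ee_pos: [471.2, 38.6, 3.7]
eef_rot: [0.254, 3.131, 0.0]
ft_force: [-0.2, 0.1, 0.6]
grip_width: 1.0
grasp_force: 0.0
```

Call:
play_rows --moves '[{"dx":0,"dy":0,"dz":-0.07,"wx":0,"wy":0,"wz":0,"hand":0},{"dx":0,"dy":0,"dz":0,"wx":0,"wy":0,"wz":0,"hand":0.2},{"dx":0,"dy":0,"dz":0,"wx":0,"wy":0,"wz":0,"hand":0.25},{"dx":0,"dy":0,"dz":0,"wx":0,"wy":0,"wz":0,"hand":0.3},{"dx":0,"dy":0,"dz":0,"wx":0,"wy":0,"wz":0,"hand":0.35},{"dx":0,"dy":0,"dz":0,"wx":0,"wy":0,"wz":0,"hand":1},{"dx":0,"dy":0,"dz":0,"wx":0,"wy":0,"wz":0,"hand":1},{"dx":0,"dy":0,"dz":0,"wx":0,"wy":0,"wz":0,"hand":1}]' --grip_force 50

```text
clock: 11.67
ee_pos: [471.1, 38.7, 2.0]
eef_rot: [0.254, 3.131, -0.0]
ft_force: [-5.5, 0.2, 12.7]
grip_width: 0.68
grasp_force: 50.7
```

Call:
play_rows --moves '[{"dx":0,"dy":0,"dz":0,"wx":0,"wy":0,"wz":0,"hand":1},{"dx":0,"dy":0,"dz":0.2,"wx":0,"wy":0,"wz":0,"hand":1},{"dx":0,"dy":0,"dz":0.5,"wx":0,"wy":0,"wz":0,"hand":1},{"dx":0,"dy":0,"dz":1,"wx":0,"wy":0,"wz":0,"hand":1},{"dx":0,"dy":0,"dz":1,"wx":0,"wy":0,"wz":0,"hand":1},{"dx":0,"dy":0,"dz":1,"wx":0,"wy":0,"wz":0,"hand":1},{"dx":0,"dy":0,"dz":1,"wx":0,"wy":0,"wz":0,"hand":1},{"dx":0,"dy":0,"dz":1,"wx":0,"wy":0,"wz":0,"hand":1}]'

```text
clock: 12.33
ee_pos: [470.5, 38.7, 174.0]
eef_rot: [0.254, 3.131, 0.0]
ft_force: [0.2, -0.4, -0.2]
grip_width: 0.677
grasp_force: 53.5
```

```bash
python3 - <<'E'
from lens import *
from st import *
s,M=st(); z=s['ee_pos'][2]-1.4
P=cloud(get('wrist','w10')); a=skirt(P,s['ee_pos'][:2]+[2.8,-.9],z+6.5,z+16.5); disc(P,s['ee_pos'][:2]+[2.8,-.9],20,z+10,z+30)
ns=[]
for n in('wrist','top','scene'):
    for _ in range(3 if n!='wrist' else 1):
        Q=P if n=='wrist' else cloud(get(n))
        try: print(n,*fit(Q,np.array([577,270,131.])))
        except Exception as e: print(n,e)
E
```

```text
t 12.3333 p [470.54  38.67 174.05] y [0.16 0.99 0.  ] z [ 0. -0. -1.] F [ 0.15 -0.37 -0.16] w 0.6771398645880371 53.5445111989975 q [ 0.    0.19  1.8  -0.    1.15 -1.4 ]
skirt [473.62  37.71] 1047 res 0.5090334449181942 ang [ 56.92 171.23 280.92]
disc 5356 [473.34  37.77] 19.99752426147461 189.5849055834941 191.635513552848 mean [472.79  37.88 189.57]
wrist [581.16 261.69 120.11] [-0.12  0.67  0.73] 23.658109664916992 401
top [574.97 270.87 130.52] [-0.44  0.07  0.9 ] 25.128360748291016 208
top [575.48 271.33 131.03] [-0.44  0.05  0.9 ] 24.312280654907227 216
top [575.47 271.09 131.45] [-0.4   0.08  0.91] 24.2365779876709 210
scene [576.2  269.17 131.54] [-0.42  0.07  0.91] 25.14052391052246 328
scene [576.63 270.1  131.93] [-0.4   0.08  0.91] 25.277568817138672 337
scene [576.48 270.25 131.75] [-0.4   0.07  0.91] 25.317737579345703 330
```

dish_1 is held square (force 53 N). I'll move to a standoff about 60 mm beyond the focus along the lens axis, tilting on the way.

Call:
play_rows --moves '[{"dx":0.1,"dy":0.5,"dz":0.5,"wx":-0.08,"wy":-0.5,"wz":0,"hand":1},{"dx":0.2,"dy":0.9,"dz":0.5,"wx":-0.08,"wy":-0.5,"wz":0,"hand":1},{"dx":0.2,"dy":0.9,"dz":0.4,"wx":-0.08,"wy":-0.5,"wz":0,"hand":1},{"dx":0.2,"dy":0.9,"dz":0.4,"wx":-0.08,"wy":-0.5,"wz":0,"hand":1},{"dx":0.2,"dy":0.9,"dz":0.3,"wx":-0.08,"wy":-0.5,"wz":0,"hand":1},{"dx":0.2,"dy":0.9,"dz":0.2,"wx":-0.08,"wy":-0.5,"wz":0,"hand":1},{"dx":0.2,"dy":0.9,"dz":0,"wx":-0.08,"wy":-0.5,"wz":0,"hand":1},{"dx":0.2,"dy":0.9,"dz":0,"wx":-0.08,"wy":-0.5,"wz":0,"hand":1}]'

```text
clock: 13.35
ee_pos: [515.9, 244.2, 240.5]
eef_rot: [0.225, 2.778, -0.039]
ft_force: [0.3, -1.3, -0.2]
grip_width: 0.68
grasp_force: 53.7
```

Call:
play_rows --moves '[{"dx":0.2,"dy":0.7,"dz":0,"wx":-0.08,"wy":-0.5,"wz":0,"hand":1},{"dx":0.1,"dy":0.4,"dz":0,"wx":-0.04,"wy":-0.3,"wz":0,"hand":1},{"dx":0,"dy":0,"dz":0,"wx":0,"wy":0,"wz":0,"hand":1},{"dx":0,"dy":0,"dz":0,"wx":0,"wy":0,"wz":0,"hand":1},{"dx":0,"dy":0,"dz":0,"wx":0,"wy":0,"wz":0,"hand":1},{"dx":0,"dy":0,"dz":0,"wx":0,"wy":0,"wz":0,"hand":1},{"dx":0,"dy":0,"dz":0,"wx":0,"wy":0,"wz":0,"hand":1},{"dx":0,"dy":0,"dz":0,"wx":0,"wy":0,"wz":0,"hand":1}]'

```text
clock: 14.02
ee_pos: [525.1, 275.1, 241.3]
eef_rot: [0.221, 2.709, -0.045]
ft_force: [-0.0, 0.6, -0.3]
grip_width: 0.679
grasp_force: 53.8
```

```bash
python3 - <<'E'
from lens import *
from st import *
s,M=st()
n=np.array([-.415,.066,.9075]); n/=np.linalg.norm(n)
T=np.array([549.6,275.3,187.6]); print('to target',T-s['ee_pos'],'rot err deg',np.degrees(np.cross(M[:,2],-n)), 'y.n',np.degrees(M[:,1]@n))
D={k:get(k,k[0]+'11') for k in('wrist','top','scene')}
for k in('wrist','top','scene'):
    try: print(k,*fit(cloud(D[k]),np.array([577,270,131.])))
    except Exception as e: print(k,e)
out=np.zeros((560,800,3),np.uint8); out[:400,:640]=D['wrist']['frame']
f=lambda a,k:cv2.resize(a,None,fx=k,fy=k,interpolation=cv2.INTER_CUBIC)
out[240:560,480:800]=f(D['scene']['frame'][180:300,160:280],320/120)
cv2.imwrite('pics/v11.png',out[:,:,::-1])
E
```

```text
t 14.0167 p [525.06 275.05 241.32] y [0.16 0.99 0.  ] z [ 0.41 -0.06 -0.91] F [-0.04  0.63 -0.31] w 0.6790233255180985 53.762685656547546 q [ 0.53  0.23  1.63 -0.32  0.96 -0.74]
to target [ 24.54   0.25 -53.72] rot err deg [-0.09 -0.54  0.  ] y.n -0.004201140124499872
wrist [577.64 270.02 131.12] [-0.42  0.06  0.9 ] 24.24998664855957 1449
top [575.55 271.67 131.  ] [-0.43  0.04  0.9 ] 24.26784324645996 206
scene [576.59 269.94 131.94] [-0.41  0.09  0.91] 24.524755477905273 312
```

View pics/v11.png

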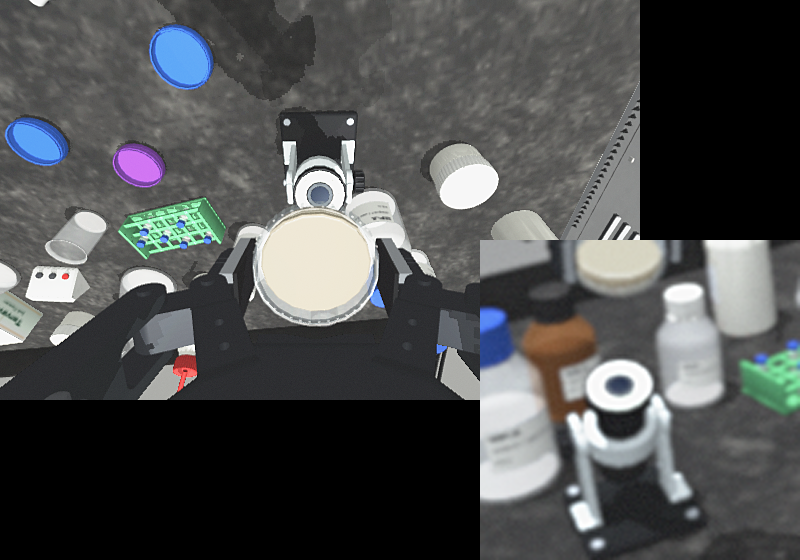

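The wrist view shows the lens at (319,193), just behind the held dish at (315,265), so both can be fitted in one cloud.

```bash
cat > rel.py <<'E'
from lens import *
from st import *
def rel(names=('wrist','scene'),n=None,lens=None):
    s,M=st(); B=np.stack([-M[:,0],M[:,1],-M[:,2]],1) # dish frame, z up
    for k in names:
        P=cloud(get(k)); 
        f=fit(P,np.array([577,270,131.]))
        c,nn=f[0],f[1]; print(k,'lens',c,'n',nn.round(4),f[2:],'rot err deg',np.degrees(np.cross(-M[:,2],nn)))
        L=(P.reshape(-1,3)-s['ee_pos'])@B
        a=skirt(L,[0,0],-2+6.5,-2+16.5)
        m=(np.linalg.norm(L[:,:2]-a,axis=1)<22)&(L[:,2]>10)&(L[:,2]<22); q=L[m]
        pl=np.linalg.lstsq(np.c_[q[:,:2]-a,np.ones(len(q))],q[:,2],rcond=None)[0]
        print('  lid z in tool',pl[2],'slope deg',np.degrees(pl[:2]))
        o=s['ee_pos']+B@np.array([a[0],a[1],-2.0]); 
        n_=nn if n is None else n; l_=c if lens is None else lens
        print('  dish origin',o,'move needed',l_+60*n_-o)
E
python3 -c "
from rel import *
rel()"
```

```text
t 14.1667 p [524.97 275.38 241.29] y [0.16 0.99 0.  ] z [ 0.41 -0.06 -0.91] F [-0.18  0.18 -0.6 ] w 0.6763826076565425 53.762701749801636 q [ 0.53  0.23  1.63 -0.32  0.96 -0.74]
wrist lens [577.95 269.93 131.39] n [-0.42  0.06  0.9 ] (24.327932357788086, np.int64(1441)) rot err deg [-0.02 -1.07  0.07]
skirt [ 2.9  -0.52] 956 res 0.4686442785271322 ang [ 69.33 179.54 286.66]
  lid z in tool 15.166037341037104 slope deg [-0.08  0.1 ]
  dish origin [528.31 274.31 240.66] move needed [ 24.24  -0.52 -55.05]
scene lens [576.05 269.51 131.81] n [-0.41  0.06  0.91] (25.038923263549805, np.int64(340)) rot err deg [ 0.34 -0.22  0.17]
skirt [ 2.04 -0.75] 130 res 0.6263229154596794 ang [111.53 173.92 252.95]
  lid z in tool 16.191060336600515 slope deg [-0.23 -0.17]
  dish origin [527.49 274.21 240.3 ] move needed [ 23.95  -1.23 -53.88]
```

Call:
play_rows --moves '[{"dx":0.1,"dy":0,"dz":-0.2,"wx":-0.02,"wy":-0.12,"wz":0,"hand":1},{"dx":0.12,"dy":-0.01,"dz":-0.3,"wx":0,"wy":0,"wz":0,"hand":1},{"dx":0.15,"dy":-0.01,"dz":-0.35,"wx":0,"wy":0,"wz":0,"hand":1},{"dx":0.15,"dy":0,"dz":-0.35,"wx":0,"wy":0,"wz":0,"hand":1},{"dx":0.12,"dy":0,"dz":-0.3,"wx":0,"wy":0,"wz":0,"hand":1},{"dx":0.1,"dy":0,"dz":-0.2,"wx":0,"wy":0,"wz":0,"hand":1},{"dx":0.05,"dy":0,"dz":-0.1,"wx":0,"wy":0,"wz":0,"hand":1},{"dx":0,"dy":0,"dz":0,"wx":0,"wy":0,"wz":0,"hand":1}]'

```text
clock: 14.93
ee_pos: [548.7, 274.9, 186.2]
eef_rot: [0.219, 2.7, -0.047]
ft_force: [-0.4, -0.4, 0.3]
grip_width: 0.678
grasp_force: 53.8
```

Call:
play_rows --moves '[{"dx":0,"dy":0,"dz":0,"wx":0,"wy":0,"wz":0,"hand":1},{"dx":0,"dy":0,"dz":0,"wx":0,"wy":0,"wz":0,"hand":1},{"dx":0,"dy":0,"dz":0,"wx":0,"wy":0,"wz":0,"hand":1},{"dx":0,"dy":0,"dz":0,"wx":0,"wy":0,"wz":0,"hand":1},{"dx":0,"dy":0,"dz":0,"wx":0,"wy":0,"wz":0,"hand":1},{"dx":0,"dy":0,"dz":0,"wx":0,"wy":0,"wz":0,"hand":1},{"dx":0,"dy":0,"dz":0,"wx":0,"wy":0,"wz":0,"hand":1},{"dx":0,"dy":0,"dz":0,"wx":0,"wy":0,"wz":0,"hand":1}]'

```text
clock: 15.6
ee_pos: [548.6, 275.1, 187.2]
eef_rot: [0.219, 2.699, -0.046]
ft_force: [1.2, -0.3, 0.1]
grip_width: 0.672
grasp_force: 53.8
```

```bash
python3 -c "
from rel import *
rel(('scene','scene','top','top','wrist'))"
```

```text
t 15.6 p [548.58 275.09 187.24] y [0.16 0.99 0.  ] z [ 0.42 -0.07 -0.91] F [ 1.2  -0.31  0.05] w 0.6716431409749812 53.76172363758087 q [ 0.51  0.33  1.65 -0.35  0.85 -0.71]
scene lens [576.73 269.38 131.82] n [-0.42  0.05  0.91] (24.67261505126953, np.int64(350)) rot err deg [0.59 0.03 0.27]
skirt [ 1.93 -0.59] 104 res 0.6120993405740703 ang [111.16 171.05 300.96]
  lid z in tool 16.20525891942733 slope deg [ 0.26 -0.04]
  dish origin [551.05 274.1  186.24] move needed [ 0.73 -1.44  0.05]
scene lens [576.54 269.14 131.77] n [-0.41  0.07  0.91] (25.107341766357422, np.int64(339)) rot err deg [ 0.03  0.24 -0.  ]
skirt [ 2.15 -0.69] 106 res 0.6147939058487952 ang [ 49.48 171.01 254.3 ]
  lid z in tool 16.12304804228845 slope deg [-0.47  0.24]
  dish origin [551.22 273.96 186.33] move needed [ 0.58 -0.9  -0.04]
top lens [577.41 268.89 131.85] n [-0.4   0.08  0.91] (23.447330474853516, np.int64(123)) rot err deg [-0.52  1.07 -0.32]
skirt [-0.01  0.62] 40 res 0.5662377391052837 ang [  0.3  -45.25  -2.64]
  lid z in tool 15.708831103426775 slope deg [0.49 0.47]
  dish origin [549.5  275.57 185.42] move needed [ 4.   -2.09  1.26]
top lens [576.92 269.51 131.43] n [-0.39  0.1   0.92] (23.672794342041016, np.int64(120)) rot err deg [-1.9   1.81 -1.  ]
skirt [0.16 0.71] 37 res 0.4854445717339817 ang [  3.54 -43.5   -0.8 ]
  lid z in tool 15.878386698659087 slope deg [0.27 0.19]
  dish origin [549.67 275.64 185.5 ] move needed [4.11 0.06 0.95]
wrist lens [572.8  270.78 128.78] n [-0.42  0.06  0.91] (23.601966857910156, np.int64(915)) rot err deg [ 0.3  -0.08  0.15]
skirt [ 2.87 -0.53] 962 res 0.47296571300458773 ang [ 69.12 180.44 285.76]
  lid z in tool 15.095088620899215 slope deg [0.01 0.06]
  dish origin [551.9  274.02 186.64] move needed [-4.15  0.36 -3.45]
```

All cameras agree on a residual of about (+0.7, −0.7, 0) mm. I'll apply it.

Call:
play_rows --moves '[{"dx":0.025,"dy":-0.025,"dz":0,"wx":0,"wy":0,"wz":0,"hand":1},{"dx":0,"dy":0,"dz":0,"wx":0,"wy":0,"wz":0,"hand":1},{"dx":0,"dy":0,"dz":0,"wx":0,"wy":0,"wz":0,"hand":1},{"dx":0,"dy":0,"dz":0,"wx":0,"wy":0,"wz":0,"hand":1},{"dx":0,"dy":0,"dz":0,"wx":0,"wy":0,"wz":0,"hand":1},{"dx":0,"dy":0,"dz":0,"wx":0,"wy":0,"wz":0,"hand":1},{"dx":0,"dy":0,"dz":0,"wx":0,"wy":0,"wz":0,"hand":1},{"dx":0,"dy":0,"dz":0,"wx":0,"wy":0,"wz":0,"hand":1}]'

```text
clock: 16.52
ee_pos: [549.3, 274.3, 187.2]
eef_rot: [0.219, 2.699, -0.046]
ft_force: [0.8, -0.1, -0.6]
grip_width: 0.675
grasp_force: 53.8
```

```bash
python3 -c "
from rel import *
rel(('scene','scene'))
disc(cloud(get('top')),[484.5,-177.2],34,60,85)
print(manip.hand_in())"
```

```text
t 16.5167 p [549.31 274.34 187.16] y [0.16 0.99 0.  ] z [ 0.42 -0.07 -0.91] F [ 0.81 -0.1  -0.57] w 0.6745556847844981 53.762301206588745 q [ 0.51  0.33  1.65 -0.35  0.85 -0.71]
scene lens [576.56 269.94 131.76] n [-0.41  0.06  0.91] (25.094697952270508, np.int64(344)) rot err deg [0.57 0.54 0.22]
skirt [ 2.27 -0.98] 111 res 0.612281520767489 ang [108.64 173.06 256.13]
  lid z in tool 16.25338505888785 slope deg [ 0.14 -0.23]
  dish origin [552.01 272.9  186.3 ] move needed [0.1  0.36 0.15]
scene lens [576.63 270.15 131.9 ] n [-0.41  0.08  0.91] (25.00240135192871, np.int64(328)) rot err deg [-0.49  0.25 -0.24]
skirt [ 2.02 -0.72] 107 res 0.5116399963789124 ang [111.46 169.72 245.55]
  lid z in tool 16.150181677317622 slope deg [-0.09  0.19]
  dish origin [551.84 273.19 186.2 ] move needed [0.1  1.48 0.19]
disc 476 [ 484.62 -177.63] 30.21305274963379 71.37174291899424 77.56903459868067 mean [ 484.23 -176.92   71.23]
the job is handed in; nothing more can be done
None
```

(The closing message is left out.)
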